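Reverse a row of vessels from one rack into another

ROBOT

A 6-joint arm with a two-finger parallel gripper is mounted at the origin on a cart in front of the work surface, level with it; the furniture and walls round the work are solid. World frame = base frame: x ahead of the robot, y to its left, z up, the work surface at z = 0. Lengths are in mm, angles in rad, forces in N, time in s.
With the tool pointing down it reaches from about 350 to 775 mm from the base axis. Payload 7.3 kg.
Tool frame: the origin (TCP) lies at the very end of the fingers, on their centre line; the grasp point (between the pads) lies r.tcp_to_grasp behind it (r.tcp_to_grasp is the distance from the TCP to the grasp point, in mm); z points along the fingers, y is the line along which they close (so a half turn about z gives the same grasp; the last joint's range is limited). The gripper opens to 92 mm and grips with 3 to 60 N. Pads are 19 mm wide; open, the fingers measure 130 mm over their backs; the gripper's body (75 mm by 190 mm) begins 47 mm behind the grasp point.
Start: joints at [0.976, 0.342, 1.524, -0, 1.275, -0.146], TCP at [227.778, 473.035, 226.741] pointing down, gripper open.
Joint ranges: [-2.53, 2.53], [-0.77, 2.02], [0.04, 2.7], [-1, 4.14], [0.28, 2.66], [-3.11, 3.11]. Speed limits (rad/s): [2.57, 2.57, 3.14, 3.14, 3.14, 3.14].

INTERFACE

Orientations are given as a rotation vector (axis times angle).
In Python, from bench import r gives the robot as it stands.
- The arm moves only by the tool carry_out, never from a script. Its argument "plan" is one flat list of numbers, 4 for each row, row after row: the shift along the world's x, y, z in cm, then the turn about the world's z in rad. A call has 1 to 8 rows; each row is the pose to reach, as a shift and turn from the pose commanded when the call began; what a row does not reach only later rows make up. A row lasts 1/10 s, in which the tool goes at most 50 mm and 8.59 degrees, less where a joint would pass 70% of its speed; a pose out of reach is approached as far as the arm can. A call with a gripper value outside its range is refused whole. "hand" is the opening, from 0 (shut) to 1 (fully open), set as the call begins (left out, the last holds). The fingers move at their own pace and stop on an object; "squeeze" is the grip in N (left out, the last holds). Time passes only in rows, so rows that repeat a pose let the fingers close. It gives the time, the measured TCP pose, the force, the opening and the grip force at its end, in the units of the state.
- r.get_obs(): the state, without advancing time (a new reading comes with each control period).
- r.grab_frame(name): name is "side" or "top"; returns a dict with "frame" (400x640x3 uint8, red, green, blue), "fx", "fy", "cx", "cy" (pixels), "T" (4x4, takes a point from camera to world coordinates). Camera axes: x right, y down, z forward; pixel columns grow to the right and rows downward; lengths in mm; the calibration is good to about 2 mm. A picture is of the moment at which its call begins. There is no depth.
- r.hand_in(): hands the job in; it is judged then, once.
The state is a dict: "time_s": time; "q": joint angles; "qvel": joint speeds; "joint_efforts": joint torques, N m; "position": TCP position; "orientation": TCP orientation; "wrist_force": force on the tool from outside, world axes, zero at the start; "torque": the same for the moment, N m; "opening": finger opening in mm; "grasp_force": force on a finger pad.
Only numpy, scipy, OpenCV 4.12 (cv2) and the standard library are available. Lean on these libraries where they do the work, as an engineer would, in place of code of your own. Each camera call takes 0.05 s, during which the arm holds its last target. There are 200 camera calls.

TASK

The vessels stand in their white rack in order of use, and the next run goes through them backwards: move all four, one at a time, to the empty aluminium rack in reversed order. Work from left to right as seen from the robot: first the leftmost vessel, to the right-hand end pocket; then the next one, to the pocket beside it; and so on. Stand each upright on the floor of its pocket without dropping it or tipping any over, and leave the hex driver between the racks where it lies.

Things in the scene. Friction and masses are not known exactly. Their poses are not given: they have to be found in the camera images.
- full_rack: white plastic rack in which the vessels stand at the start; fixed, 84 mm deep (x), 340 mm long (y), 14 mm high; nearer or farther rack by chance. Origin: centre of the underside; y along the row, to the robot's left within 10 degrees. Four pockets in a row, centres at x = 0, y = +126, +42, -42, -126 mm, 8 mm deep (floor 6 mm above the bench), round, 66 mm across.
- empty_rack: bare light-grey aluminium rack, empty at the start; fixed, 84 mm deep (x), 340 mm long (y), 14 mm high; nearer or farther rack by chance. Origin: centre of the underside; y along the row, to the robot's left within 10 degrees. Four pockets in a row, centres at x = 0, y = +126, +42, -42, -126 mm, 8 mm deep (floor 6 mm above the bench), square, 66 by 66 mm.
- bottle_media: the larger bottle: white with a blue cap, 48 mm in diameter, 105 mm tall in all, with a 28 mm screw cap on its neck (the top 15 mm). Origin: centre of its underside; z up. The straight body reaches up to 70 mm, then tapers to the neck; it can be gripped by the body or by the cap. About 0.12 kg.
- bottle_oil: the smaller bottle: clear with a black cap, 42 mm in diameter, 88 mm tall in all, with a 27 mm screw cap on its neck (the top 12 mm). Origin: centre of its underside; z up. The straight body reaches up to 60 mm, then tapers to the neck; it can be gripped by the body or by the cap. About 0.12 kg.
- glass_beaker: the small open glass beaker, 42 mm in diameter at the rim, 38 mm just below it, 50 mm tall. Origin: centre of its underside; z up. About 0.035 kg.
- objective_case: the small screw-top objective case with a black lid, 54 mm tall: 33 mm in diameter up to 38 mm, then a 36 mm lid. Origin: centre of its underside; z up. About 0.06 kg.
- hex_driver: a hex driver, 127 mm long, 17 mm wide, 18 mm high, lying loose on the bench along y between the two racks, to be left alone. Origin: centre of its underside. (Round the work: a tall fixed microscope stands to the left, at about x 0.32 to 0.9 m and y beyond 0.37 m in the robot base frame; the space nearer than x 0.32 m is clear.)

How it is judged (in metres and radians):
On the way, in this order (a step that is already met when the one before it is completed fails the run):
1. the leftmost vessel stands at the right-hand end of the receiving rack, the others still in theirs (((x of bottle_media in the frame of full_rack between -0.03 and 0.03 m and y of bottle_media in the frame of full_rack below 0.084 m and z of bottle_media in the frame of full_rack below 0.0105 m) or (x of bottle_media in the frame of empty_rack between -0.018 and 0.018 m and y of bottle_media in the frame of empty_rack below -0.084 m and z of bottle_media in the frame of empty_rack below 0.0105 m)) and ((x of bottle_oil in the frame of full_rack between -0.03 and 0.03 m and y of bottle_oil in the frame of full_rack below 0.084 m and z of bottle_oil in the frame of full_rack below 0.0105 m) or (x of bottle_oil in the frame of empty_rack between -0.018 and 0.018 m and y of bottle_oil in the frame of empty_rack below -0.084 m and z of bottle_oil in the frame of empty_rack below 0.0105 m)) and ((x of glass_beaker in the frame of full_rack between -0.03 and 0.03 m and y of glass_beaker in the frame of full_rack below 0.084 m and z of glass_beaker in the frame of full_rack below 0.0105 m) or (x of glass_beaker in the frame of empty_rack between -0.018 and 0.018 m and y of glass_beaker in the frame of empty_rack below -0.084 m and z of glass_beaker in the frame of empty_rack below 0.0105 m)) and ((x of objective_case in the frame of full_rack between -0.03 and 0.03 m and y of objective_case in the frame of full_rack below 0.084 m and z of objective_case in the frame of full_rack below 0.0105 m) or (x of objective_case in the frame of empty_rack between -0.018 and 0.018 m and y of objective_case in the frame of empty_rack below -0.084 m and z of objective_case in the frame of empty_rack below 0.0105 m))), for 0.2 s.
2. the next vessel stands to the left of it (((x of bottle_media in the frame of full_rack between -0.03 and 0.03 m and y of bottle_media in the frame of full_rack below 0 m and z of bottle_media in the frame of full_rack below 0.0105 m) or (x of bottle_media in the frame of empty_rack between -0.018 and 0.018 m and y of bottle_media in the frame of empty_rack below -0 m and z of bottle_media in the frame of empty_rack below 0.0105 m)) and ((x of bottle_oil in the frame of full_rack between -0.03 and 0.03 m and y of bottle_oil in the frame of full_rack below 0 m and z of bottle_oil in the frame of full_rack below 0.0105 m) or (x of bottle_oil in the frame of empty_rack between -0.018 and 0.018 m and y of bottle_oil in the frame of empty_rack below -0 m and z of bottle_oil in the frame of empty_rack below 0.0105 m)) and ((x of glass_beaker in the frame of full_rack between -0.03 and 0.03 m and y of glass_beaker in the frame of full_rack below 0 m and z of glass_beaker in the frame of full_rack below 0.0105 m) or (x of glass_beaker in the frame of empty_rack between -0.018 and 0.018 m and y of glass_beaker in the frame of empty_rack below -0 m and z of glass_beaker in the frame of empty_rack below 0.0105 m)) and ((x of objective_case in the frame of full_rack between -0.03 and 0.03 m and y of objective_case in the frame of full_rack below 0 m and z of objective_case in the frame of full_rack below 0.0105 m) or (x of objective_case in the frame of empty_rack between -0.018 and 0.018 m and y of objective_case in the frame of empty_rack below -0 m and z of objective_case in the frame of empty_rack below 0.0105 m))), for 0.2 s.
3. the third vessel stands to the left of that (((x of bottle_media in the frame of full_rack between -0.03 and 0.03 m and y of bottle_media in the frame of full_rack below -0.084 m and z of bottle_media in the frame of full_rack below 0.0105 m) or (x of bottle_media in the frame of empty_rack between -0.018 and 0.018 m and y of bottle_media in the frame of empty_rack below 0.084 m and z of bottle_media in the frame of empty_rack below 0.0105 m)) and ((x of bottle_oil in the frame of full_rack between -0.03 and 0.03 m and y of bottle_oil in the frame of full_rack below -0.084 m and z of bottle_oil in the frame of full_rack below 0.0105 m) or (x of bottle_oil in the frame of empty_rack between -0.018 and 0.018 m and y of bottle_oil in the frame of empty_rack below 0.084 m and z of bottle_oil in the frame of empty_rack below 0.0105 m)) and ((x of glass_beaker in the frame of full_rack between -0.03 and 0.03 m and y of glass_beaker in the frame of full_rack below -0.084 m and z of glass_beaker in the frame of full_rack below 0.0105 m) or (x of glass_beaker in the frame of empty_rack between -0.018 and 0.018 m and y of glass_beaker in the frame of empty_rack below 0.084 m and z of glass_beaker in the frame of empty_rack below 0.0105 m)) and ((x of objective_case in the frame of full_rack between -0.03 and 0.03 m and y of objective_case in the frame of full_rack below -0.084 m and z of objective_case in the frame of full_rack below 0.0105 m) or (x of objective_case in the frame of empty_rack between -0.018 and 0.018 m and y of objective_case in the frame of empty_rack below 0.084 m and z of objective_case in the frame of empty_rack below 0.0105 m))), for 0.2 s.
At the end, for the whole second after the job is handed in: each pocket of the once empty rack holds one vessel, in reversed order, standing on its floor (centre within 18 mm in x and y, underside less than 4.5 mm off the floor, tilt under 0.12 rad), at rest and released; the hex driver is within 20 mm of where it lay ((y of bottle_media in the frame of empty_rack between 0.108 and 0.144 m or y of bottle_oil in the frame of empty_rack between 0.108 and 0.144 m or y of glass_beaker in the frame of empty_rack between 0.108 and 0.144 m or y of objective_case in the frame of empty_rack between 0.108 and 0.144 m) and (y of bottle_media in the frame of empty_rack between 0.024 and 0.06 m or y of bottle_oil in the frame of empty_rack between 0.024 and 0.06 m or y of glass_beaker in the frame of empty_rack between 0.024 and 0.06 m or y of objective_case in the frame of empty_rack between 0.024 and 0.06 m) and (y of bottle_media in the frame of empty_rack between -0.06 and -0.024 m or y of bottle_oil in the frame of empty_rack between -0.06 and -0.024 m or y of glass_beaker in the frame of empty_rack between -0.06 and -0.024 m or y of objective_case in the frame of empty_rack between -0.06 and -0.024 m) and (y of bottle_media in the frame of empty_rack between -0.144 and -0.108 m or y of bottle_oil in the frame of empty_rack between -0.144 and -0.108 m or y of glass_beaker in the frame of empty_rack between -0.144 and -0.108 m or y of objective_case in the frame of empty_rack between -0.144 and -0.108 m) and x of bottle_media in the frame of empty_rack between -0.018 and 0.018 m and x of bottle_oil in the frame of empty_rack between -0.018 and 0.018 m and x of glass_beaker in the frame of empty_rack between -0.018 and 0.018 m and x of objective_case in the frame of empty_rack between -0.018 and 0.018 m and z of each of bottle_media, bottle_oil, glass_beaker, objective_case in the frame of empty_rack below 0.0105 m and angle between each of bottle_media, bottle_oil, glass_beaker, objective_case's own z axis and vertical below 0.12 rad and linear speed of each of bottle_media, bottle_oil, glass_beaker, objective_case below 0.02 m/s and contact force between the fingers and bottle_media below 0.05 N and contact force between the fingers and bottle_oil below 0.05 N and contact force between the fingers and glass_beaker below 0.05 N and contact force between the fingers and objective_case below 0.05 N and distance of hex_driver from where it was at the start of the episode below 0.02 m); the robot touches nothing.
It fails at once if a vessel is tipped (angle between any of bottle_media, bottle_oil, glass_beaker, objective_case's own z axis and vertical above 0.6 rad).
It fails at once if a vessel is let go more than 30 mm above its seat ((contact force between the fingers and bottle_media below 0.05 N and height (world z) of bottle_media above 0.036 m) or (contact force between the fingers and bottle_oil below 0.05 N and height (world z) of bottle_oil above 0.036 m) or (contact force between the fingers and glass_beaker below 0.05 N and height (world z) of glass_beaker above 0.036 m) or (contact force between the fingers and objective_case below 0.05 N and height (world z) of objective_case above 0.036 m)).
It fails at once if the hex driver is pushed away by more than 20 mm (distance of hex_driver from where it was at the start of the episode above 0.02 m).
It also fails if it takes over 106 s, if anything falls off the work surface, if the arm or the gripper's body presses on something with over 40 N, if the wrist force passes 120 N, or if a joint passes its speed limit or range.

## Working session

There is one attempt and no reset: what is moved stays moved. The work goes in short steps, Python scripts to look and compute and a tool call to move; the robot and the scene stay as the last step left them, time stands still between calls to the robot, and variables do not carry over. Pictures are saved under pics/ and viewed, at most 14 in all, crops included, and the job is handed in when it is done.

Besides the shell and the picture viewer there is one more tool, called after "Call:" by a JSON object that holds its "api" and its "payload", one argument or row to a line. carry_out: Moves the arm, as the interface text tells. Its arguments: {"type":"object","properties":{"plan":{"type":"array","items":{"type":"number"}},"hand":{"type":"number"},"squeeze":{"type":"number"}},"required":["plan"]}

```bash
ls; mkdir -p pics; python3 - <<'E'
from bench import r
import cv2,numpy as np
for n in("side","top"):
    f=r.grab_frame(n); cv2.imwrite(f"pics/{n}0.png",f["frame"][:,:,::-1]); np.savez(f"{n}0.npz",**f)
    print(n,f["fx"],f["fy"],f["cx"],f["cy"],np.round(f["T"],3).tolist())
print(r.get_obs(),r.tcp_to_grasp)
E
```

```text
pics
side 485.42293754268394 485.42293754268394 313.336713063019 201.3552682506289 [[-0.721, 0.578, -0.382, 908.411], [0.692, 0.592, -0.412, 358.332], [-0.012, -0.562, -0.827, 816.074], [0.0, 0.0, 0.0, 1.0]]
top 387.06114554852047 387.06114554852047 323.04405832963164 199.5889139727016 [[0.024, -0.993, 0.117, 463.112], [-1.0, -0.023, 0.012, -43.058], [-0.009, -0.118, -0.993, 899.822], [0.0, 0.0, 0.0, 1.0]]
{'time_s': 0.1, 'q': array([ 9.76003559e-01,  3.42662305e-01,  1.52489356e+00,  2.73385270e-05,
        1.27543247e+00, -1.45993669e-01]), 'qvel': array([-0.00120047, -0.00121874, -0.00261398, -0.00107617, -0.000229  ,
       -0.00038036]), 'joint_efforts': array([ 1.91041931e-03, -4.32007813e+01, -2.44693136e+01,  7.19409669e-02,
        5.26517385e-02,  3.50970559e-07]), 'position': array([227.55488714, 472.72253496, 226.11941592]), 'orientation': array([-6.98964580e-01, -3.06230658e+00,  2.02845771e-03]), 'wrist_force': array([-0.16867424, -0.17639132,  0.42399628]), 'torque': array([ 0.01304348,  0.03956438, -0.02893399]), 'grasp_force': 0.0, 'opening': 91.9664599446437} 18.8
```

View pics/top0.png

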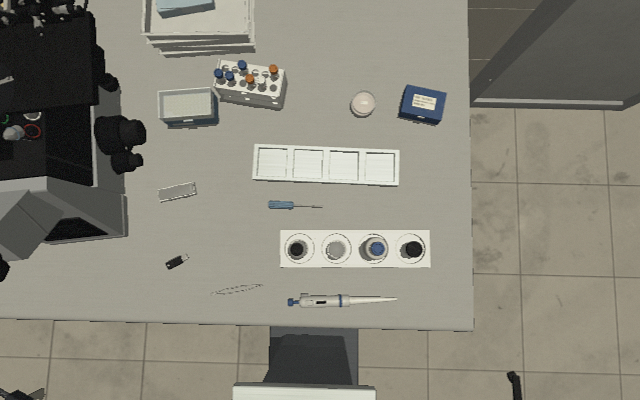

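View pics/side0.png

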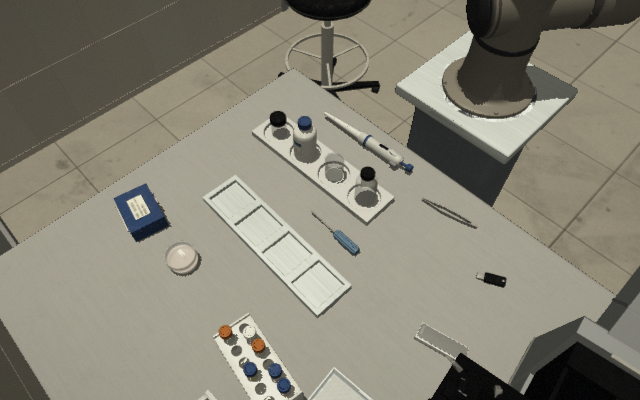

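The top view shows the white rack nearer (about 280–430, 230–268), with the oil bottle, beaker, media bottle and case from left to right at columns 297, 336, 375 and 412. The empty rack is farther away (253–399, 145–186), and the driver lies between them at (295,205). The side view agrees with this.

```bash
cat > h.py <<'E'
import cv2,numpy as np
def ray(f,u,v):
    T=f["T"]; d=T[:3,:3]@[(u-f["cx"])/f["fx"],(v-f["cy"])/f["fy"],1]; return T[:3,3],d
def onz(f,u,v,z):
    o,d=ray(f,u,v); return (o+d*(z-o[2])/d[2])
E
python3 - <<'E'
from h import *
f=dict(np.load("top0.npz")); im=f["frame"]; g=im.min(2)
print(g[205,230],g[150,330],g[148,256],g[234,300],g[265,355])
def rack(box,th):
    x0,y0,x1,y1=box; m=np.zeros(g.shape,np.uint8); m[y0:y1,x0:x1]=(g[y0:y1,x0:x1]>th)*255
    c=max(cv2.findContours(m,0,2)[0],key=cv2.contourArea)
    b=cv2.boxPoints(cv2.minAreaRect(cv2.convexHull(c)))
    P=np.array([onz(f,*p,14)[:2] for p in b]); c0=P.mean(0)
    e=[P[1]-P[0],P[2]-P[1]]; L=[np.linalg.norm(x) for x in e]; l=e[int(np.argmax(L))]; l=l*np.sign(l[1])/np.linalg.norm(l)
    print("rack",b.tolist(),c0.round(1),np.round(L,1),"yaw",np.arctan2(-l[0],l[1]).round(4))
    for s in(126,42,-42,-126): print((c0+s*l).round(1))
rack((272,222,440,276),222); rack((245,138,408,192),222)
F={"t":f,"s":dict(np.load("side0.npz"))}
hsv={k:cv2.cvtColor(v["frame"],cv2.COLOR_RGB2HSV) for k,v in F.items()}
def cap(k,box,kind,z):
    x0,y0,x1,y1=box; h=hsv[k][y0:y1,x0:x1].astype(int)
    m=((h[...,2]<75) if kind=="dark" else (h[...,1]>90)&(abs(h[...,0]-112)<18)).astype(np.uint8)
    n,l,st,ce=cv2.connectedComponentsWithStats(m); i=1+np.argmax(st[1:,4]); s=st[i]
    u=x0+s[0]+(s[2]-1)/2; v=y0+s[1]+(s[3]-1)/2
    print(k,kind,(u,v),s[2:5],onz(F[k],u,v,z).round(1))
    return ray(F[k],u,v)
def tri(a,b):
    A=np.zeros((3,3));B=np.zeros(3)
    for o,d in(a,b):
        d=d/np.linalg.norm(d);M=np.eye(3)-np.outer(d,d);A+=M;B+=M@o
    print("tri",np.linalg.solve(A,B).round(1))
tri(cap("t",(282,232,314,266),"dark",88),cap("s",(352,162,385,186),"dark",88))
tri(cap("t",(360,232,392,266),"blue",103),cap("s",(290,110,320,134),"blue",103))
tri(cap("t",(396,232,428,266),"dark",52),cap("s",(264,106,292,132),"dark",52))
E
python3 - <<'E'
import cv2,numpy as np
a=cv2.imread("pics/top0.png")[190:275,260:440]; b=cv2.imread("pics/side0.png")[140:225,290:400]
cv2.imwrite("pics/crop1.png",np.hstack([cv2.resize(a,None,fx=3,fy=3,interpolation=2)[:, :540],cv2.resize(b,(260,255))]))
E
```

```text
145 122 202 205 205Traceback (most recent call last):
  File "<stdin>", line 12, in <module>
  File "<stdin>", line 6, in rack
ValueError: max() iterable argument is empty
```

View pics/crop1.png

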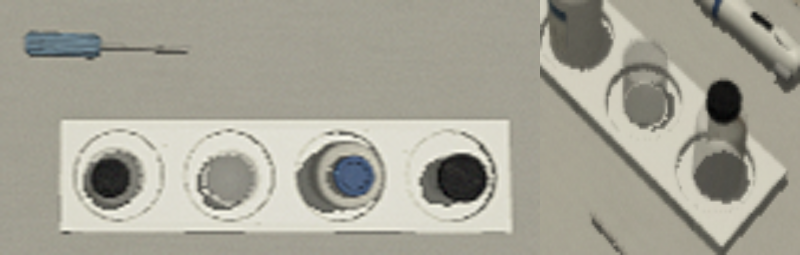

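The crop shows all four vessels in their pockets. The beaker is a grey disc at about (336.3, 249.5) in the top picture. I'll lower the threshold to 180.

```bash
cat > m.py <<'E'
from h import *
f=dict(np.load("top0.npz")); im=f["frame"]; g=im.min(2)
def rack(box,th):
    x0,y0,x1,y1=box; m=np.zeros(g.shape,np.uint8); m[y0:y1,x0:x1]=(g[y0:y1,x0:x1]>th)*255
    c=max(cv2.findContours(m,0,2)[0],key=cv2.contourArea)
    b=cv2.boxPoints(cv2.minAreaRect(cv2.convexHull(c)))
    P=np.array([onz(f,*p,14)[:2] for p in b]); c0=P.mean(0)
    e=[P[1]-P[0],P[2]-P[1]]; L=[np.linalg.norm(x) for x in e]; l=e[int(np.argmax(L))]; l=l*np.sign(l[1])/np.linalg.norm(l)
    print("rack",c0.round(1),np.round(L,1),"yaw",np.arctan2(-l[0],l[1]).round(4))
    for s in(126,42,-42,-126): print((c0+s*l).round(1))
rack((272,222,440,276),175); rack((245,138,408,192),175)
F={"t":f,"s":dict(np.load("side0.npz"))}
hsv={k:cv2.cvtColor(v["frame"],cv2.COLOR_RGB2HSV) for k,v in F.items()}
def cap(k,box,kind,z):
    x0,y0,x1,y1=box; h=hsv[k][y0:y1,x0:x1].astype(int)
    m=((h[...,2]<60) if kind=="dark" else (h[...,1]>90)&(abs(h[...,0]-112)<18)).astype(np.uint8)
    n,l,st,ce=cv2.connectedComponentsWithStats(m); i=1+np.argmax(st[1:,4]); s=st[i]
    u=x0+s[0]+(s[2]-1)/2; v=y0+s[1]+(s[3]-1)/2
    print(k,kind,(u,v),s[2:5],onz(F[k],u,v,z).round(1))
    return ray(F[k],u,v)
def tri(a,b):
    A=np.zeros((3,3));B=np.zeros(3)
    for o,d in(a,b):
        d=d/np.linalg.norm(d);M=np.eye(3)-np.outer(d,d);A+=M;B+=M@o
    print("tri",np.linalg.solve(A,B).round(1))
tri(cap("t",(282,232,314,266),"dark",88),cap("s",(352,162,385,186),"dark",88))
tri(cap("t",(360,232,392,266),"blue",103),cap("s",(290,110,320,134),"blue",103))
tri(cap("t",(396,232,428,266),"dark",52),cap("s",(264,106,292,132),"dark",52))
print("beaker base",onz(f,336.3,249.5,8).round(1),"mid",onz(f,336.3,249.5,30).round(1))
print("driver",onz(f,268,205,10),onz(f,322,207,10))
E
python3 m.py
```

```text
rack [ 458.  -107.4] [342.   83.2] yaw 0.0241
[454.9  18.6]
[457.  -65.4]
[ 459.  -149.4]
[ 461.  -233.3]
rack [651.9 -35.9] [ 84.2 343.1] yaw -0.0219
[654.6  90.1]
[652.8   6.1]
[650.9 -77.9]
[ 649.1 -161.8]
t dark (np.float64(296.0), np.float64(249.0)) [ 13  13 131] [454.2  20.4  88. ]
s dark (np.float64(367.5), np.float64(173.5)) [ 14  14 167] [455.3  21.2  88. ]
tri [454.2  20.5  86.3]
t blue (np.float64(377.0), np.float64(248.0)) [ 13  13 118] [ 460.4 -146.   103. ]
s blue (np.float64(304.0), np.float64(122.5)) [ 13  14 145] [ 460.7 -147.1  103. ]
tri [ 460.8 -146.3  103.5]
t dark (np.float64(413.5), np.float64(249.0)) [ 16  15 199] [ 460.  -231.6   52. ]
s dark (np.float64(277.5), np.float64(118.5)) [ 16  16 212] [ 461.5 -231.8   52. ]
tri [ 460.4 -232.4   50.7]
beaker base [454.4 -65.5   8. ] mid [454.6 -64.9  30. ]
driver [552.66934902  94.64455769  10.        ] [550.96038123 -30.41392785  10.        ]
```

Call:
{"api": "carry_out", "payload": {
  "plan": [1,-4.6,0,-0.14,2,-9.2,0,-0.28,3.5,-13.6,0,-0.42,5.5,-18,0,-0.56,8,-22,0,-0.7,10.5,-26,0,-0.84,13,-30,0,-0.98,16,-33.5,0,-1.12],
  "hand": 0.75,
  "squeeze": 15
}}

```text
time_s: 0.9
position: [387.9, 136.1, 226.8]
orientation: [-2.226, -2.217, 0.0]
wrist_force: [0.9, 0.7, -0.2]
opening: 68.8
grasp_force: 0.0
```

Call:
{"api": "carry_out", "payload": {
  "plan": [2.5,-4.1,0,0,5,-8.2,0,0,6.6,-11.75,-3,0,6.6,-11.75,-6,0,6.6,-11.75,-10,0,6.6,-11.75,-14,0,6.6,-11.75,-17.5,0,6.6,-11.75,-18.9,0]
}}

```text
time_s: 1.7
position: [451.5, 20.7, 34.6]
orientation: [-2.216, -2.22, 0.005]
wrist_force: [-0.7, -0.1, -0.2]
opening: 69.0
grasp_force: 0.0
```

Call:
{"api": "carry_out", "payload": {
  "plan": [0,0,0,0,0,0,0,0,0,0,0,0,0,0,0,0,0,0,0,0,0,0,0,0],
  "hand": 0.3,
  "squeeze": 15
}}

```text
time_s: 2.3
position: [454.6, 20.5, 38.8]
orientation: [2.218, 2.222, 0.002]
wrist_force: [-1.2, -0.0, 6.5]
opening: 40.1
grasp_force: 15.0
```

Call:
{"api": "carry_out", "payload": {
  "plan": [0,0,1,0,0,0,4,0,1,0,7,0,4,-1.5,8,0,7,-4,8,0,10,-7,8,0,13,-10,8,0,15.5,-13,8,0]
}}

```text
time_s: 3.1
position: [609.9, -110.6, 118.4]
orientation: [2.219, 2.224, 0.0]
wrist_force: [1.0, 0.4, -0.7]
opening: 40.6
grasp_force: 14.9
```

Call:
{"api": "carry_out", "payload": {
  "plan": [2,-3,0,0,3.95,-5.25,0,0,3.95,-5.25,0,0,3.95,-5.25,-2,0,3.95,-5.25,-4,0,3.95,-5.25,-4,0,3.95,-5.25,-4,0]
}}

```text
time_s: 3.8
position: [647.9, -161.3, 78.2]
orientation: [-2.218, -2.224, 0.0]
wrist_force: [0.7, -0.2, -0.7]
opening: 40.4
grasp_force: 14.9
```

```bash
python3 - <<'E'
from bench import r
import cv2,numpy as np
o=r.get_obs(); print(o['position'],o['wrist_force'],o['opening'])
a=r.grab_frame("top")["frame"];b=r.grab_frame("side")["frame"]
cv2.imwrite("pics/a1.png",np.hstack([cv2.resize(a[120:290,220:440],(400,309)),cv2.resize(b[100:340,180:420],(309,309))])[:,:,::-1])
E
```

```text
[ 647.87461127 -161.30471271   78.19357231] [ 0.7480393  -0.19971218 -0.68293899] 40.43658618499954
```

View pics/a1.png

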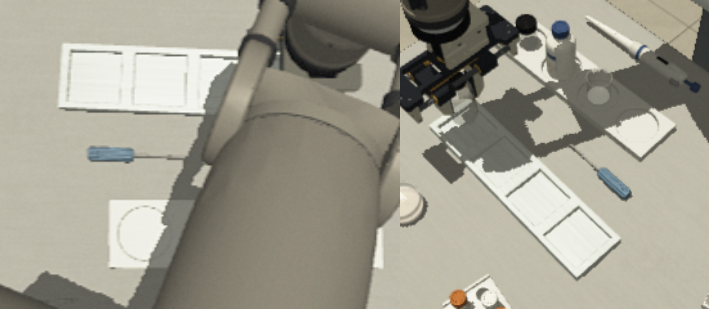

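The oil bottle is held upright above the right-hand end pocket of the far rack, at about (470,120) in the side half. I'll lower it now.

Call:
{"api": "carry_out", "payload": {
  "plan": [0,0,-1.5,0,0,0,-3,0,0,0,-3.5,0,0,0,-3.8,0,0,0,-3.9,0,0,0,-3.9,0]
}}

```text
time_s: 4.5
position: [648.2, -162.0, 38.9]
orientation: [2.219, 2.224, -0.0]
wrist_force: [-1.0, 0.1, -0.4]
opening: 40.5
grasp_force: 15.0
```

Call:
{"api": "carry_out", "payload": {
  "plan": [0,0,-0.1,0,0,0,-0.2,0,0,0,-0.2,0]
}}

```text
time_s: 4.8
position: [648.5, -162.2, 38.7]
orientation: [2.218, 2.223, 0.0]
wrist_force: [-4.7, 0.9, 11.8]
opening: 40.5
grasp_force: 15.0
```

Call:
{"api": "carry_out", "payload": {
  "plan": [0,0,0.1,0,0,0,0.1,0,0,0,0.1,0,0,0,0.1,0,0,0,3,0,0,0,7,0,0,0,10,0,-2,1,12,0],
  "hand": 0.7
}}

```text
time_s: 5.6
position: [630.3, -153.2, 159.0]
orientation: [2.217, 2.22, 0.003]
wrist_force: [-0.1, -1.0, 0.3]
opening: 64.3
grasp_force: 0.0
```

Call:
{"api": "carry_out", "payload": {
  "plan": [-4,2.2,0,0,-8,4.4,0,0,-12,6.6,0,0,-16,8,0,0,-17.4,8.7,-3,0,-17.4,8.7,-7,0,-17.4,8.7,-10,0,-17.4,8.7,-10,0]
}}

```text
time_s: 6.4
position: [451.8, -64.2, 54.0]
orientation: [-2.215, -2.219, 0.005]
wrist_force: [-0.2, -1.2, 0.8]
opening: 64.5
grasp_force: 0.0
```

```bash
python3 - <<'E'
from bench import r
import cv2,numpy as np
o=r.get_obs(); print(o['position'],o['opening'])
b=r.grab_frame("side")["frame"]
cv2.imwrite("pics/a2.png",cv2.resize(b[60:340,180:460],(600,600))[:,:,::-1])
E
```

```text
[451.80984028 -64.18090693  53.95451937] 64.49082102485961
```

View pics/a2.png

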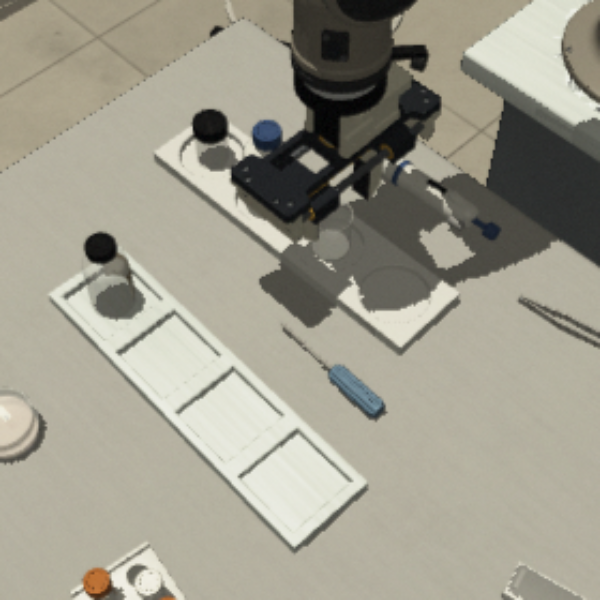

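The oil bottle stands upright in the right-hand pocket (110,290). The gripper is above the beaker (335,240), and the media bottle is clear of it.

Call:
{"api": "carry_out", "payload": {
  "plan": [0,0,-1.5,0,0,0,-3,0,0,0,-3.6,0,0,0,-3.6,0]
}}

```text
time_s: 6.85
position: [454.8, -65.1, 21.3]
orientation: [2.219, 2.223, 0.0]
wrist_force: [-0.5, -0.7, -1.2]
opening: 64.7
grasp_force: 0.0
```

Call:
{"api": "carry_out", "payload": {
  "plan": [0,0,0,0,0,0,0,0,0,0,0,0,0,0,0,0,0,0,0,0,0,0,0,0],
  "hand": 0.25,
  "squeeze": 10
}}

```text
time_s: 7.45
position: [454.7, -65.1, 21.1]
orientation: [2.219, 2.223, 0.001]
wrist_force: [-0.0, -0.0, 5.2]
opening: 40.8
grasp_force: 10.0
```

Call:
{"api": "carry_out", "payload": {
  "plan": [0,0,1,0,0,0,4,0,2,0,6,0,6,-0.4,6,0,10.5,-0.8,6,0,15,-1.1,6,0,18.5,-1.3,6,0,19.65,-1.3,6,0]
}}

```text
time_s: 8.25
position: [653.5, -78.2, 80.9]
orientation: [2.218, 2.223, 0.002]
wrist_force: [-0.1, 0.6, -0.5]
opening: 40.7
grasp_force: 10.0
```

Call:
{"api": "carry_out", "payload": {
  "plan": [0,0,0,0,0,0,-2,0,0,0,-4,0,0,0,-5,0,0,0,-5.6,0,0,0,-5.8,0,0,0,-6,0,0,0,-6,0]
}}

```text
time_s: 9.05
position: [651.1, -78.1, 21.4]
orientation: [2.219, 2.223, 0.001]
wrist_force: [-0.8, 0.6, -0.4]
opening: 40.4
grasp_force: 10.0
```

Call:
{"api": "carry_out", "payload": {
  "plan": [0,0,-0.1,0,0,0,-0.15,0,0,0,-0.15,0]
}}

```text
time_s: 9.35
position: [651.6, -78.1, 20.9]
orientation: [2.218, 2.222, 0.002]
wrist_force: [-1.7, -0.1, 6.2]
opening: 40.6
grasp_force: 10.0
```

Call:
{"api": "carry_out", "payload": {
  "plan": [0,0,0.05,0,0,0,0.05,0,0,0,0.05,0,0,0,0.05,0,0,0,3,0,0,0,7,0,0,0,11,0,-2,0,14,0],
  "hand": 0.75
}}

```text
time_s: 10.15
position: [632.6, -78.2, 161.6]
orientation: [2.216, 2.221, 0.004]
wrist_force: [1.2, -0.1, 0.4]
opening: 69.3
grasp_force: 0.0
```

Call:
{"api": "carry_out", "payload": {
  "plan": [-4,-1.5,0,0,-8,-3,0,0,-12,-4.5,0,0,-16,-6.3,0,0,-17,-6.8,-2,0,-17,-6.8,-4,0,-17,-6.8,-4,0]
}}

```text
time_s: 10.85
position: [459.1, -145.6, 117.6]
orientation: [-2.217, -2.22, 0.002]
wrist_force: [-0.8, 0.7, 0.0]
opening: 68.8
grasp_force: 0.0
```

```bash
python3 - <<'E'
from bench import r
import cv2,numpy as np
o=r.get_obs(); print(o['position'],o['opening'])
b=r.grab_frame("side")["frame"]
cv2.imwrite("pics/a3.png",cv2.resize(b[60:340,180:460],(600,600))[:,:,::-1])
E
```

```text
[ 459.05213483 -145.59384379  117.55160382] 68.82039773198633
```

View pics/a3.png

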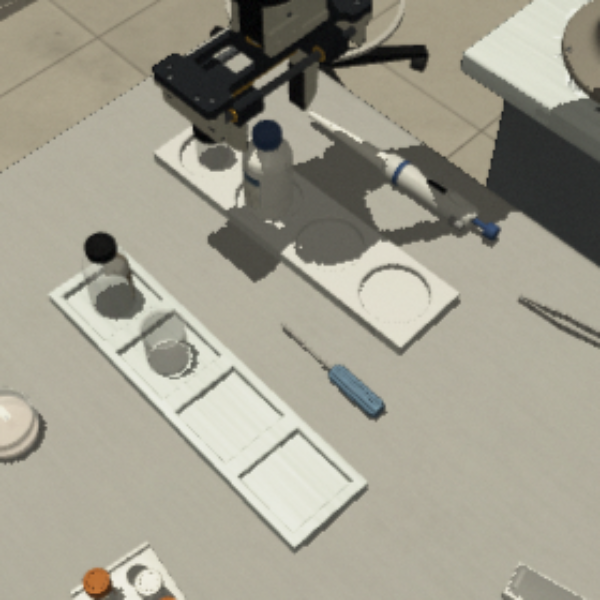

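The beaker stands upright in the second pocket (170,350). The fingers straddle the media bottle's cap (268,135), so I'll descend and grip.

Call:
{"api": "carry_out", "payload": {
  "plan": [0,0,-2,0,0,0,-4,0,0,0,-6,0,0,0,-6.7,0,0,0,-6.7,0]
}}

```text
time_s: 11.4
position: [461.0, -145.8, 52.1]
orientation: [-2.218, -2.224, 0.0]
wrist_force: [-0.0, -0.4, -0.5]
opening: 68.8
grasp_force: 0.0
```

Call:
{"api": "carry_out", "payload": {
  "plan": [0,0,0,0,0,0,0,0,0,0,0,0,0,0,0,0,0,0,0,0,0,0,0,0],
  "hand": 0.3,
  "squeeze": 15
}}

```text
time_s: 12.0
position: [461.2, -146.2, 53.0]
orientation: [2.218, 2.223, 0.001]
wrist_force: [-0.6, 1.2, 5.6]
opening: 47.1
grasp_force: 15.0
```

Call:
{"api": "carry_out", "payload": {
  "plan": [0,0,1,0,0,0,4,0,0.5,1,8,0,3.5,4,8,0,6.5,7,8,0,9.5,10,8,0,13,12.5,8,0,16.5,14.5,8,0]
}}

```text
time_s: 12.8
position: [626.6, 0.9, 132.8]
orientation: [-2.218, -2.225, 0.0]
wrist_force: [1.2, -2.4, -0.3]
opening: 47.2
grasp_force: 15.0
```

Call:
{"api": "carry_out", "payload": {
  "plan": [2.7,0.7,0,0,2.7,0.7,-1,0,2.7,0.7,-3.5,0,2.7,0.7,-6,0,2.7,0.7,-7.3,0,2.7,0.7,-7.7,0,2.7,0.7,-8,0,2.7,0.7,-8,0]
}}

```text
time_s: 13.6
position: [653.2, 5.8, 53.6]
orientation: [2.218, 2.223, 0.002]
wrist_force: [-0.6, -0.4, -0.1]
opening: 47.4
grasp_force: 15.0
```

Call:
{"api": "carry_out", "payload": {
  "plan": [0,0,-0.1,0,0,0,-0.15,0,0,0,-0.15,0]
}}

```text
time_s: 13.9
position: [653.7, 5.9, 53.0]
orientation: [2.217, 2.222, 0.003]
wrist_force: [-2.1, 0.0, 7.7]
opening: 46.9
grasp_force: 15.0
```

Call:
{"api": "carry_out", "payload": {
  "plan": [0,0,0.05,0,0,0,0.05,0,0,0,0.05,0,0,0,0.05,0,0,0,3,0,0,0,7,0,0,0,11,0,-1,-1,13,0],
  "hand": 0.7
}}

```text
time_s: 14.7
position: [644.7, -3.3, 184.6]
orientation: [2.215, 2.222, 0.007]
wrist_force: [0.3, -1.1, -0.6]
opening: 64.2
grasp_force: 0.0
```

Call:
{"api": "carry_out", "payload": {
  "plan": [-3,-3.5,0,0,-6,-7,0,0,-9,-10.5,0,0,-12,-14,0,0,-15,-17.5,0,0,-17,-20.5,0,0,-18.2,-22.8,-3,0,-18.2,-22.8,-6,0]
}}

```text
time_s: 15.5
position: [460.0, -235.2, 121.0]
orientation: [2.221, 2.217, -0.0]
wrist_force: [-0.3, 0.5, -0.6]
opening: 64.3
grasp_force: 0.0
```

Call:
{"api": "carry_out", "payload": {
  "plan": [0,0,-3,0,0,0,-4,0,0,0,-4,0]
}}

```text
time_s: 15.8
position: [460.2, -231.5, 79.7]
orientation: [-2.217, -2.222, 0.001]
wrist_force: [0.5, 0.1, 0.2]
opening: 64.3
grasp_force: 0.0
```

```bash
python3 - <<'E'
from bench import r
import cv2,numpy as np
o=r.get_obs(); print(o['position'],o['opening'])
b=r.grab_frame("side")["frame"]
cv2.imwrite("pics/a4.png",cv2.resize(b[60:340,180:460],(600,600))[:,:,::-1])
E
```

```text
[ 460.15636656 -231.47280626   79.69618709] 64.34933023842241
```

View pics/a4.png

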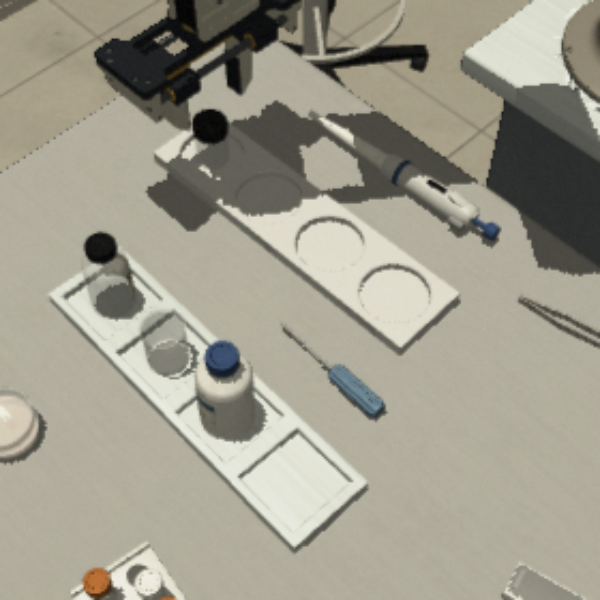

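The media bottle is upright in the third pocket (228,410), and the gripper is over the case (210,130).

Call:
{"api": "carry_out", "payload": {
  "plan": [0,0,-2,0,0,0,-4,0,0,0,-5.5,0,0,0,-6,0,0,0,-6,0]
}}

```text
time_s: 16.35
position: [461.4, -232.1, 21.4]
orientation: [2.218, 2.223, 0.0]
wrist_force: [-0.1, -0.6, -0.3]
opening: 64.4
grasp_force: 0.0
```

Call:
{"api": "carry_out", "payload": {
  "plan": [0,0,0,0,0,0,0,0,0,0,0,0,0,0,0,0,0,0,0,0,0,0,0,0,0,0,0,0],
  "hand": 0.2,
  "squeeze": 15
}}

```text
time_s: 17.05
position: [461.0, -232.1, 21.1]
orientation: [2.219, 2.223, 0.0]
wrist_force: [0.1, -0.2, 4.5]
opening: 33.6
grasp_force: 15.0
```

Call:
{"api": "carry_out", "payload": {
  "plan": [0,0,1,0,0,0,4,0,0,0.5,8,0,0.5,3,12,0,2,7,12.5,0,4,11,12.5,0,6,15,12.5,0,8,19,12.5,0]
}}

```text
time_s: 17.85
position: [541.1, -40.3, 146.4]
orientation: [2.219, 2.223, 0.0]
wrist_force: [0.8, 0.1, -0.4]
opening: 33.9
grasp_force: 15.0
```

Call:
{"api": "carry_out", "payload": {
  "plan": [2.5,4,0,0,5,8,0,0,8,11.5,0,0,10.8,13.2,0,0,11.4,13.2,0,0,11.4,13.2,-3,0,11.4,13.2,-6,0,11.4,13.2,-6,0]
}}

```text
time_s: 18.65
position: [651.3, 89.2, 81.4]
orientation: [-2.215, -2.218, 0.011]
wrist_force: [-0.1, -0.3, -1.0]
opening: 33.3
grasp_force: 15.0
```

Call:
{"api": "carry_out", "payload": {
  "plan": [0,0,-2,0,0,0,-4,0,0,0,-5.5,0,0,0,-6.2,0,0,0,-6.5,0,0,0,-6.5,0]
}}

```text
time_s: 19.25
position: [655.2, 89.9, 21.7]
orientation: [2.219, 2.223, 0.001]
wrist_force: [0.5, 0.0, -0.5]
opening: 33.5
grasp_force: 15.0
```

Call:
{"api": "carry_out", "payload": {
  "plan": [0,0,-0.1,0,0,0,-0.15,0,0,0,-0.15,0]
}}

```text
time_s: 19.55
position: [655.6, 90.0, 21.1]
orientation: [2.218, 2.222, 0.003]
wrist_force: [-1.5, 0.2, 5.9]
opening: 33.5
grasp_force: 15.0
```

Call:
{"api": "carry_out", "payload": {
  "plan": [0,0,0.05,0,0,0,0.05,0,0,0,0.05,0,0,0,0.05,0,0,0,3,0,0,0,7,0,0,0,11,0,0,0,15,0],
  "hand": 0.65
}}

```text
time_s: 20.35
position: [654.5, 90.0, 170.6]
orientation: [-2.219, -2.223, 0.0]
wrist_force: [1.1, -0.2, -0.4]
opening: 59.6
grasp_force: 0.0
```

Call:
{"api": "carry_out", "payload": {
  "plan": [-4,0,2,0,-8,0,2,0,-12,0,2,0,-16,0,2,0,-20,0,2,0,-20,0,2,0,-20,0,2,0]
}}

```text
time_s: 21.05
position: [454.9, 90.1, 189.9]
orientation: [2.218, 2.223, 0.002]
wrist_force: [-0.2, 0.1, 0.5]
opening: 59.6
grasp_force: 0.0
```

```bash
python3 - <<'E'
from bench import r
import cv2,numpy as np
a=r.grab_frame("top")["frame"];b=r.grab_frame("side")["frame"]
cv2.imwrite("pics/a5.png",np.hstack([cv2.resize(a[130:230,240:420],(450,250)),cv2.resize(b[150:330,190:370],(250,250))])[:,:,::-1])
E
```

```text
(no output)
```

View pics/a5.png

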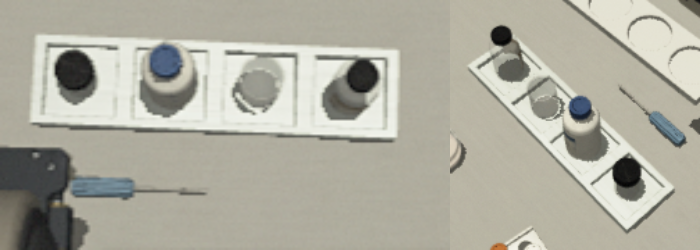

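All four vessels stand upright and centred in reversed order, at columns 75, 168, 258 and 355 of the crop. The driver hasn't moved.

```bash
python3 -c "
from bench import r
print(r.hand_in())"
```

```text
the job is handed in; nothing more can be done
None
```

I moved all four vessels to the aluminium rack in reversed order and handed the job in after about 21 s; the last pictures show them upright and released with the hex driver where it lay, but the hand-in returned no verdict.

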